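# Set the valve levers of a filtration manifold for one funnel

## Robot

A 6-joint arm with a two-finger parallel gripper is mounted at the origin on a cart in front of the work surface, level with it; the furniture and walls round the work are solid. World frame = base frame: x ahead of the robot, y to its left, z up, the work surface at z = 0. Lengths are in m, angles in degrees, forces in N, time in s.
With the tool pointing down it reaches from about 0.375 to 0.9 m from the base axis. Payload 3.1 kg.
Tool frame: the origin (TCP) lies on the centre line of the jaws, within the pads' length; the fingertips stand 17 mm ahead of it and the grasp point (between the pads) lies 2 mm behind it; z points along the fingers, y is the line along which they close (so a half turn about z gives the same grasp; the last joint's range is limited). The gripper opens to 87 mm and grips with 3 to 60 N. Pads are 19 mm wide; open, the fingers measure 117 mm over their backs; the gripper's body (75 mm by 190 mm) begins 51 mm behind the grasp point.
Start: joints at [64.429, 30.224, 82.088, -0, 67.689, -10.227], TCP at [0.165, 0.603, 0.24] pointing down, gripper open.
Joint ranges: [-176.69, 176.69], [-43.24, 126.21], [12.49, 139.97], [-82, 262], [0, 151.66], [-163.58, 163.58]. Speed limits (degrees/s): [159.86, 159.86, 180, 180, 180, 180].

## Interface

Orientations are given as a 3x3 rotation matrix whose columns are the frame's x, y, z axes.
In Python, from rig import bot, imaging, finder gives the robot as it stands. The module is installed in compiled form; this text tells all that it offers.
- The arm moves only by the tool play_rows, never from a script. Its argument "motion" is a list that holds one entry, the list of rows, each a list of 6 numbers: the shift along the tool's x, y, z in m, then the turn, a rotation vector about the tool's x, y, z in degrees. In form: [[[dx, dy, dz, wx, wy, wz], ...]]. A call has 1 to 8 rows; each row is the pose to reach, as a shift and turn from the pose commanded when the call began, along the tool's axes at that moment; what a row does not reach only later rows make up. A row lasts 1/12 s, in which the tool goes at most 41.7 mm and 7.16 degrees, less where a joint would pass 70% of its speed; a pose out of reach is approached as far as the arm can. A call with a gripper value outside its range is refused whole. "fingers" is the finger opening in m, from 0 to 0.087, set as the call begins (left out, the last holds). The fingers move at their own pace and stop on an object; the grip force is fixed at half the most. Time passes only in rows, so rows that repeat a pose let the fingers close. It gives the time, the measured TCP pose, the force, the opening and the grip force at its end, in the units of the state.
- bot.read_state(): the state, without advancing time (a new reading comes with each control period).
- imaging.capture(name): name is "scene" or "top"; returns a dict with "frame" (480x640x3 uint8, red, green, blue), "camera_matrix" (3x3 intrinsics, pixels), "k1" (the pictures are not rectified: a ray, as slopes to the right and down, at radius r is drawn at 1 + k1 r^2 times it, then the intrinsics apply), "R" (3x3) and "t" (3): a world point X has camera coordinates R X + t. Camera axes: x right, y down, z forward; pixel columns grow to the right and rows downward; lengths in m; the calibration is good to about 2 mm. A picture is of the moment at which its call begins. There is no depth.
- bot.hand_in(): hands the job in; it is judged then, once.
Trained networks look in the newest picture that a camera, given by its name, has taken for a name from the list of things; names that differ only in an ending like _2 or _b are one class to them, and where a whole thing is asked for, a point or a joint stands for the part that bears it (a point fixed in the world has none). Each returns a list of dicts, best first, with "confidence" (0 to 1); they miss things now and then, are a little off and sometimes report something else, mostly with a low value. They report only what shows in the picture. A call takes as long as a camera call. They do not tell look-alikes from the thing itself.
- finder.recognise(camera, name): "at" ([x, y, z] in m, in world coordinates, good to about 4 mm: the middle of the surface that is visible of it).
- finder.outline_of(camera, name): "pixels" (480x640 bool, what is visible of it).
The state is a dict: "time_s": time; "joint_positions": joint angles; "qvel": joint speeds; "tau": joint torques, N m; "position": TCP position; "tcp_rot": TCP orientation; "force": force on the tool from outside, world axes, zero at the start; "moment": the same for the moment, N m; "opening": opening from 0.0 (shut) to 1.0 (fully open); "grasp_force": force on a finger pad.
Only numpy, scipy, OpenCV 4.12 (cv2) and the standard library are available. Lean on these libraries where they do the work, as an engineer would, in place of code of your own. Each camera call takes 0.05 s, during which the arm holds its last target. There are 200 camera calls.

## Task

The vacuum pump is running and the sample in the manifold's one funnel is ready to filter. Push the valve levers with a fingertip: first shut the two branches whose seats are empty, turning each lever fully across its branch so that no air leaks in, and only then open the funnel's branch by turning its lever fully in line with the branch. Do not force the levers or pick anything up, and leave the funnel and everything else standing where it is.

Things in the scene. Friction and masses are not known exactly. Their poses are not given: they have to be found in the camera images.
- manifold: vacuum filtration manifold fixed to the desk: steel drip tray (190 x 345 mm), collecting pipe along the front, white-and-grey pump at the left rear (120 mm high). Three equal branches, 105 mm apart, run front to back; any may hold the funnel. Origin: on the desk under the middle lever pivot; x to its back, y to its left, z up. Pipes and valves under the grips reach 86 mm (lever hubs 96 mm)
- funnel: steel filter funnel standing loose in the rubber seat at the rear end of one branch, 80 mm behind that branch's lever pivot; open cup 54 mm high, 48 mm wide at the rim, 40 mm at the foot, with a 12 mm stem in the seat. Origin: underside of its flange, on its axis, 84 mm above the desk; z up
- seat_f (a point): centre of the top of the rubber seat (33 mm wide, 84 mm above the desk) in which the funnel stands
- lever_f (a joint): lever of the quarter-turn valve on the funnel's branch; vertical axis. 0 = shut, at its stop: it lies across the branch, pointing to the manifold's right (-y). 1.571 rad = open, at its other stop: in line with the branch, pointing to the manifold's front (-x, toward the robot). Stays where left; friction about 0.10 N m (2 N at the black grip)
- lever_f_pivot (a point): point on the turning axis of the lever on the branch that carries the funnel, at the mid-height of the lever's grip (104 mm above the desk)
- lever_f_tip (a point): point on the mid-line of the same lever, 70 mm from the pivot axis and 5 mm short of its end. The black grip is 44 mm long (from 31 to 75 mm from the axis), 14 mm wide and 12 mm thick, 98 to 110 mm above the desk
- lever_p (a joint): lever of the quarter-turn valve on one of the two branches with an empty seat; vertical axis. 0 = shut, at its stop: it lies across the branch, pointing to the manifold's right (-y). 1.571 rad = open, at its other stop: in line with the branch, pointing to the manifold's front (-x, toward the robot). Stays where left; friction about 0.10 N m (2 N at the black grip)
- lever_p_pivot (a point): point on the turning axis of the lever on one of the two branches with an empty seat, at the mid-height of the lever's grip (104 mm above the desk)
- lever_p_tip (a point): point on the mid-line of the same lever, 70 mm from the pivot axis and 5 mm short of its end. The black grip is 44 mm long (from 31 to 75 mm from the axis), 14 mm wide and 12 mm thick, 98 to 110 mm above the desk
- lever_q (a joint): lever of the quarter-turn valve on the other branch with an empty seat; vertical axis. 0 = shut, at its stop: it lies across the branch, pointing to the manifold's right (-y). 1.571 rad = open, at its other stop: in line with the branch, pointing to the manifold's front (-x, toward the robot). Stays where left; friction about 0.10 N m (2 N at the black grip)
- lever_q_pivot (a point): point on the turning axis of the lever on the other of the two branches with an empty seat, at the mid-height of the lever's grip (104 mm above the desk)
- lever_q_tip (a point): point on the mid-line of the same lever, 70 mm from the pivot axis and 5 mm short of its end. The black grip is 44 mm long (from 31 to 75 mm from the axis), 14 mm wide and 12 mm thick, 98 to 110 mm above the desk
- forceps: steel forceps lying on the tray between the left and middle branches, 126 x 12 x 8 mm; origin: centre of the underside
- specimen_cup: lidded specimen cup, 66 mm wide, 77 mm high, standing left of the manifold; origin: centre of the underside
- timer: small white timer lying on the desk near the front edge, 58 x 64 x 22 mm; origin: centre of the underside
- beaker: clear beaker, 48 mm wide, 58 mm high, behind the tube rack; origin: centre of the underside
- wash_bottle: white wash bottle with a bent spout, 88 x 57 x 136 mm, behind the tube rack; origin: centre of the underside
- station_f: one branch (with the funnel): seat, pipe and brass valve with its lever, fixed in the manifold. Origin: on the desk under its lever pivot, axes as the manifold's
- station_p: one branch (empty): seat, pipe and brass valve with its lever, fixed in the manifold. Origin: on the desk under its lever pivot, axes as the manifold's
- station_q: one branch (empty, too): seat, pipe and brass valve with its lever, fixed in the manifold. Origin: on the desk under its lever pivot, axes as the manifold's
- microscope: microscope, fixed, not part of the job: 253 mm deep, 174 mm wide, 401 mm high, standing to the left of the manifold and farther back. Its eyepieces, 345 to 395 mm up, reach about 140 mm from its origin toward the robot: keep the arm clear of them, and swing round in front of it on the way from the start pose. Origin: centre of its underside
- mini_cup: small open plastic cup, 42 mm wide, 32 mm high, standing on the tray between the middle and right branches, below the levers' height; origin: centre of the underside
Things that resemble listed ones, but are neither listed nor needed, are in the scene too. Leave any green look-alike of the funnel alone.

How it is judged (in metres and radians):
On the way, in this order (a step that is already met when the one before it is completed fails the run):
1. both branches with empty seats are shut (value of joint each of lever_p, lever_q below 0.1 rad), for 0.2 s.
2. then the funnel's branch is opened fully (all of step 1 and value of joint lever_f above 1.45 rad), for 0.2 s.
At the end, for the whole second after the job is handed in: Both levers of the empty branches lie fully across (under 0.10 rad from their shut stops), the lever of the funnel's branch lies fully in line (over 1.45 rad of 1.571), all levers are at rest, and the funnel stands upright in its seat (within 8 mm and 0.15 rad) (all of step 2 and velocity of joint lever_f between -0.05 and 0.05 rad/s and velocity of joint lever_p between -0.05 and 0.05 rad/s and velocity of joint lever_q between -0.05 and 0.05 rad/s and distance between funnel and seat_f below 0.008 m and angle between funnel's own z axis and vertical below 0.15 rad); the robot touches nothing.
It fails at once if the funnel's branch was opened (lever past 0.8 rad) while an empty branch was not fully shut (value of joint lever_f above 0.8 rad and not (value of joint each of lever_p, lever_q below 0.1 rad)).
It fails at once if the funnel was lifted, tipped or knocked out of its seat (distance between funnel and seat_f above 0.012 m or angle between funnel's own z axis and vertical above 0.25 rad).
It fails at once if a lever was forced (over 40 N) (contact force between the fingers and station_f above 40 N or contact force between the fingers and station_p above 40 N or contact force between the fingers and station_q above 40 N).
It fails at once if a bystander was moved by more than 20 mm (distance of any of forceps, specimen_cup, timer, beaker, wash_bottle, mini_cup from where it was at the start of the episode above 0.02 m).
It also fails if it takes over 67 s, if anything falls off the work surface, if the arm or the gripper's body presses on something with over 40 N, if the wrist force passes 120 N, or if a joint passes its speed limit or range.

## Working session

There is one attempt and no reset: what is moved stays moved. The work goes in short steps, Python scripts to look and compute and a tool call to move; the robot and the scene stay as the last step left them, time stands still between calls to the robot, and variables do not carry over. Pictures are saved under pics/ and viewed, at most 10 in all, crops included, and the job is handed in when it is done.

Besides the shell and the picture viewer there is one more tool, called after "Emit:" as name(argument=value, ...), one argument or row to a line, values as JSON. play_rows: Moves the arm, as the interface text tells. Its arguments: {"type":"object","properties":{"motion":{"type":"array"},"fingers":{"type":"number"}},"required":["motion"]}

```bash
mkdir -p pics; cat > h.py <<'E'
import numpy as np, cv2
from rig import bot, imaging, finder
def px(c,X):
    p=c["R"]@np.array(X,float)+np.array(c["t"]); s=p[:2]/p[2]; s=s*(1+c["k1"]*(s@s)); K=np.array(c["camera_matrix"]); return K[:2,:2]@s+K[:2,2]
def ray(c,uv,z):
    K=np.array(c["camera_matrix"]); d=np.linalg.solve(K[:2,:2],np.array(uv,float)-K[:2,2]); s=d.copy()
    for _ in range(20): s=d/(1+c["k1"]*(s@s))
    R=np.array(c["R"]); C=-R.T@np.array(c["t"]); v=R.T@np.array([*s,1]); return C+v*(z-C[2])/v[2]
def cap(n,f=None):
    c=imaging.capture(n); c["R"]=np.array(c["R"])
    if f: cv2.imwrite("pics/"+f,c["frame"][:,:,::-1])
    return c
E
python3 - <<'E'
from h import *
np.set_printoptions(precision=3,suppress=True)
for n in("top","scene"):
    c=cap(n,n+"0.png"); print(n,-c["R"].T@np.array(c["t"]))
    for k in("manifold","funnel","lever_f","lever_p","lever_f_tip","lever_f_pivot","station_f","forceps","mini_cup","microscope","specimen_cup","wash_bottle","timer"):
        print(k,[(np.round(d["at"],3).tolist(),round(d["confidence"],2),px(c,d["at"]).round().tolist()) for d in finder.recognise(n,k)])
s=bot.read_state(); print(s["time_s"],s["position"],s["tcp_rot"],s["force"])
E
```

```text
top [ 0.359 -0.078  1.3  ]
manifold [([0.532, -0.222, 0.007], 0.79, [385.0, 251.0])]
funnel [([0.745, -0.103, 0.038], 0.75, [339.0, 168.0]), ([0.596, -0.294, 0.111], 0.7, [419.0, 218.0])]
lever_f [([0.499, -0.303, 0.104], 0.63, [424.0, 259.0]), ([0.46, -0.381, 0.108], 0.6, [458.0, 276.0]), ([0.498, -0.179, 0.111], 0.55, [372.0, 259.0])]
lever_p [([0.499, -0.303, 0.104], 0.63, [424.0, 259.0]), ([0.46, -0.381, 0.108], 0.6, [458.0, 276.0]), ([0.498, -0.179, 0.111], 0.55, [372.0, 259.0])]
lever_f_tip [([0.498, -0.308, 0.105], 0.54, [426.0, 259.0]), ([0.497, -0.179, 0.109], 0.36, [372.0, 260.0])]
lever_f_pivot [([0.494, -0.308, 0.106], 0.66, [426.0, 261.0]), ([0.532, -0.219, 0.007], 0.51, [384.0, 251.0]), ([0.564, 0.182, 0.02], 0.42, [229.0, 237.0]), ([0.6, -0.296, 0.11], 0.18, [420.0, 217.0])]
station_f [([0.5, -0.385, 0.073], 0.85, [455.0, 260.0]), ([0.503, -0.282, 0.069], 0.75, [413.0, 259.0]), ([0.536, -0.173, 0.076], 0.65, [368.0, 245.0])]
forceps []
mini_cup [([0.541, -0.343, 0.018], 0.46, [433.0, 247.0])]
microscope []
specimen_cup [([0.398, 0.034, 0.078], 0.58, [283.0, 302.0])]
wa
[... 847 characters left out ...]
4, -0.191, 0.07], 0.89, [343.0, 274.0]), ([0.526, -0.29, 0.069], 0.8, [362.0, 305.0]), ([0.498, -0.388, 0.074], 0.65, [377.0, 340.0]), ([0.497, -0.182, 0.106], 0.37, [321.0, 263.0]), ([0.557, 0.159, 0.036], 0.34, [281.0, 210.0])]
forceps []
mini_cup [([0.552, -0.33, 0.034], 0.46, [385.0, 328.0])]
microscope []
specimen_cup [([0.393, 0.02, 0.063], 0.74, [235.0, 245.0])]
wash_bottle [([0.617, 0.258, 0.062], 0.92, [287.0, 179.0]), ([0.593, -0.303, 0.124], 0.18, [399.0, 274.0])]
timer [([0.525, -0.291, 0.069], 0.66, [362.0, 305.0]), ([0.359, 0.146, 0.02], 0.61, [205.0, 238.0])]
1.4 [0.165 0.603 0.24 ] [[-0.964  0.265 -0.   ]
 [ 0.265  0.964 -0.   ]
 [ 0.    -0.    -1.   ]] [-0.403  0.598 -0.302]
```

View pics/top0.png

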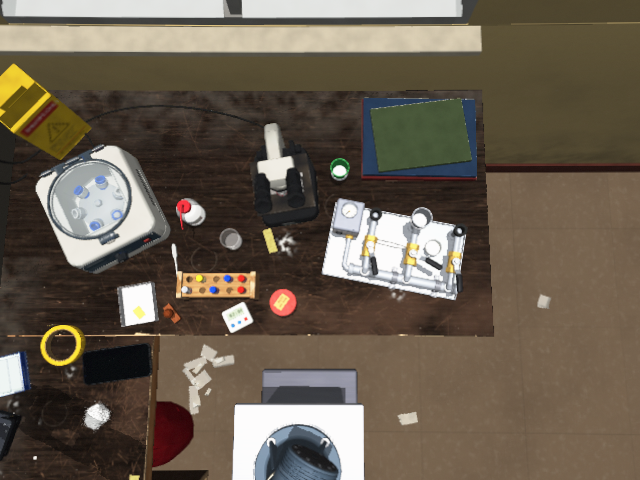

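View pics/scene0.png

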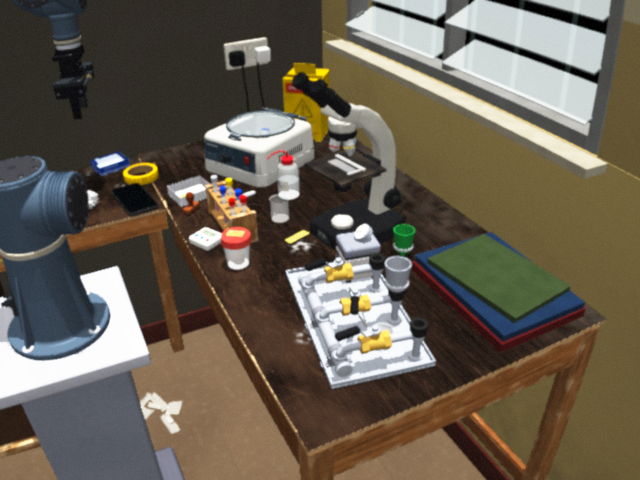

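```bash
python3 - <<'E'
from h import *
a=cv2.imread("pics/top0.png")[190:305,315:475]; cv2.imwrite("pics/c1.png",cv2.resize(a,None,fx=5,fy=5,interpolation=cv2.INTER_CUBIC))
a=cv2.imread("pics/scene0.png")[245:385,285:435]; cv2.imwrite("pics/c2.png",cv2.resize(a,None,fx=4,fy=4,interpolation=cv2.INTER_CUBIC))
for n in("top","scene"):
    c=cap(n)
    for d in finder.outline_of(n,"lever_f"):
        m=d["pixels"]; v,u=np.nonzero(m)
        P=np.array([ray(c,p,.11)[:2] for p in zip(u,v)]); mu=P.mean(0); w,V=np.linalg.eigh(np.cov((P-mu).T))
        print(n,round(d["confidence"],2),len(u),u.mean().round(1),v.mean().round(1),mu.round(4),"ax",V[:,1].round(3),np.sqrt(w*12).round(3))
E
```

```text
top 0.68 194 457.9 274.7 [ 0.4618 -0.3806] ax [-0.994 -0.107] [0.014 0.079]
top 0.64 188 425.4 258.9 [ 0.499  -0.3054] ax [0.464 0.886] [0.014 0.085]
top 0.46 191 371.8 257.2 [ 0.5028 -0.1789] ax [-0.984 -0.177] [0.014 0.083]
scene 0.62 354 356.6 332.2 [ 0.4566 -0.3913] ax [-0.966  0.26 ] [0.023 0.076]
scene 0.6 209 323.3 263.7 [ 0.497  -0.1921] ax [-0.969  0.249] [0.026 0.074]
scene 0.48 192 354.4 301.8 [ 0.4923 -0.3203] ax [0.521 0.854] [0.014 0.065]
```

View pics/c1.png

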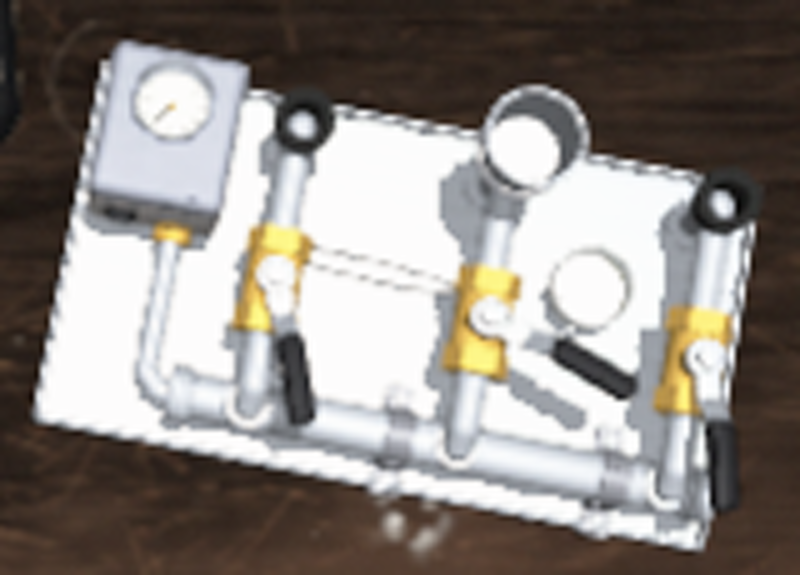

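View pics/c2.png

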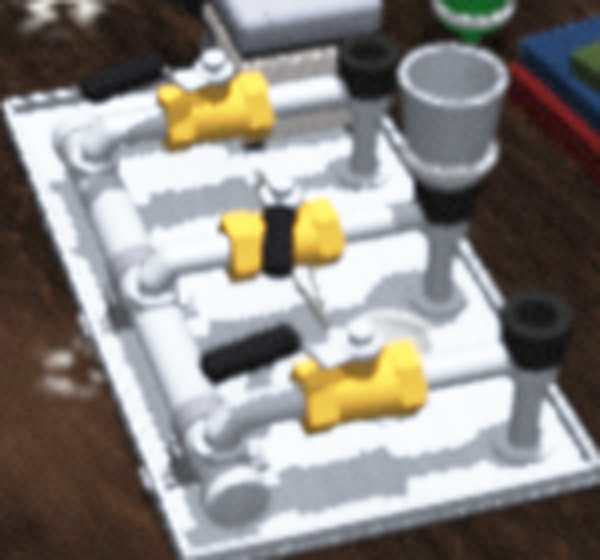

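```bash
python3 - <<'E'
from h import *
np.set_printoptions(precision=4,suppress=True)
c=cap("top"); f=lambda p,z:ray(c,(315+(p[0]+.5)/5-.5,190+(p[1]+.5)/5-.5),z)[:2]
H=[f(p,.105) for p in((276,272),(491,316),(706,359))]; S=[f(p,.084) for p in((304,121),(723,202))]
print("top",H,S)
d=H[0]-H[2]; print(np.linalg.norm(d),np.degrees(np.arctan2(-d[0],d[1])))
d=S[0]-S[1]; print(np.linalg.norm(d),np.degrees(np.arctan2(-d[0],d[1])), [np.linalg.norm(a-b) for a,b in((S[0],H[0]),(S[1],H[2]))])
G=[[f(p,.11) for p in q] for q in (((288,336),(302,421)),((555,343),(632,390)),((719,423),(725,508)))]
for h,g in zip(H,G): print(g,[np.linalg.norm(x-h) for x in g])
c=cap("scene"); f=lambda p,z:ray(c,(285+(p[0]+.5)/4-.5,245+(p[1]+.5)/4-.5),z)[:2]
print("scene",[f(p,.105) for p in((214,62),(281,187),(361,333))],[f(p,.084) for p in((370,50),(537,315))])
E
```

```text
top [array([ 0.5351, -0.1749]), array([ 0.514, -0.277]), array([ 0.4937, -0.3781])] [array([ 0.6132, -0.1912]), array([ 0.573 , -0.3946])]
0.20742111944784272 -11.508985823373994
0.20737604260755757 -11.178181677571636 [np.float64(0.07984891861148508), np.float64(0.08104600313702479)]
[array([ 0.5036, -0.1798]), array([ 0.4633, -0.1859])] [np.float64(0.031817927061789215), np.float64(0.0726464874743147)]
[array([ 0.5006, -0.306 ]), array([ 0.4783, -0.3416])] [np.float64(0.03203169671514914), np.float64(0.07380529777476298)]
[array([ 0.4629, -0.3818]), array([ 0.4231, -0.3829])] [np.float64(0.03102963876148369), np.float64(0.07077616354347717)]
scene [array([ 0.5307, -0.1882]), array([ 0.5106, -0.2893]), array([ 0.4911, -0.391 ])] [array([ 0.6186, -0.1878]), array([ 0.5766, -0.3958])]
```

```bash
cat >> h.py <<'E'
a=np.radians(-11.4); MX=np.array([np.cos(a),np.sin(a)]); MY=np.array([-MX[1],MX[0]]); O=np.array([.5155,-.2782])
def M(x,y): return O+x*MX+y*MY
def step(xy,z,psi,base=None):
    """row (tool frame of current pose) to reach world xy,z with tool-x yaw psi deg"""
    s=base or bot.read_state(); R=np.array(s["tcp_rot"]); d=R.T@(np.array([*xy,z])-np.array(s["position"]))
    p0=np.degrees(np.arctan2(R[1,0],R[0,0])); w=(p0-psi+180)%360-180
    return [round(float(v)*1000,1) for v in d]+[round(float(w),1)]
E
python3 - <<'E'
from h import *
c=cap("top")
for p in((265,207),(298,207),(265,180),(298,180)): print(p,ray(c,p,.37).round(3))
for p in((252,220),(317,220)): print(p,ray(c,p,.02).round(3))
for x,y in((0,.105),(0,0),(0,-.105)): print(M(x,y).round(4))
for n in ("forceps","beaker"): print(n,[(d["at"],d["confidence"]) for d in finder.recognise("top",n)])
E
```

```text
(265, 207) [0.566 0.043 0.37 ]
(298, 207) [ 0.566 -0.019  0.37 ]
(265, 180) [0.619 0.045 0.37 ]
(298, 180) [ 0.619 -0.018  0.37 ]
(252, 220) [0.61  0.122 0.02 ]
(317, 220) [ 0.61  -0.046  0.02 ]
[ 0.5363 -0.1753]
[ 0.5155 -0.2782]
[ 0.4947 -0.3811]
forceps []
beaker []
```

```bash
cat >> h.py <<'E'
def rows(wps):
    s=bot.read_state(); out=[]
    for xy,z,psi in wps:
        r=step(xy,z,psi,s); out.append([round(r[0]/1000,3),round(r[1]/1000,3),round(r[2]/1000,3),0,0,round(r[3])])
    print(str(out).replace(" ",""))
def pol(r,th): t=np.radians(th); return np.array([r*np.cos(t),r*np.sin(t)])
E
python3 - <<'E'
from h import *
rows([(pol(.625-.04*i,74.7),.24,164.7) for i in range(1,6)]+[(pol(.42,74.7-t),.24,164.7-t) for t in(5.5,11,16.5)])
E
```

```text
[[0.0,-0.04,-0.0,0,0,0],[0.0,-0.08,-0.0,0,0,0],[0.0,-0.12,-0.0,0,0,0],[0.0,-0.16,-0.0,0,0,0],[0.0,-0.2,-0.0,0,0,0],[-0.04,-0.207,-0.0,0,0,6],[-0.08,-0.213,-0.001,0,0,11],[-0.119,-0.222,-0.001,0,0,16]]
```

Emit:
play_rows(
  motion=[
    [[0, -0.04, 0, 0, 0, 0], [0, -0.08, 0, 0, 0, 0], [0, -0.12, 0, 0, 0, 0], [0, -0.16, 0, 0, 0, 0], [0, -0.2, 0, 0, 0, 0], [-0.04, -0.207, 0, 0, 0, 6], [-0.08, -0.213, 0, 0, 0, 11], [-0.12, -0.222, 0, 0, 0, 16]],
  ],
  fingers=0,
)

```text
time_s: 2.52
position: [0.2229, 0.3563, 0.2402]
tcp_rot: [[-0.853, 0.522, 0.002], [0.522, 0.853, 0.002], [-0.0, 0.002, -1.0]]
force: [0.6, 1.0, 0.2]
opening: 0.476
grasp_force: 0.0
```

```bash
python3 - <<'E'
from h import *
s=bot.read_state(); p=s["position"]; print(s["time_s"],p,s["force"],s["opening"])
th=np.degrees(np.arctan2(p[1],p[0])); print(th)
rows([(pol(.42,th-5.5*i),.24,th+90-5.5*i) for i in range(1,9)])
E
```

```text
2.5167 [0.22292411 0.35631713 0.24018391] [0.62576541 0.96860761 0.24740275] 0.47577340346739266
57.96850248698651
[[-0.04,-0.003,0.0,0,0,6],[-0.08,-0.009,0.0,0,0,12],[-0.119,-0.019,0.0,0,0,17],[-0.157,-0.033,0.0,0,0,23],[-0.193,-0.05,0.0,0,0,28],[-0.228,-0.07,0.0,0,0,34],[-0.261,-0.094,0.0,0,0,39],[-0.29,-0.121,0.0,0,0,45]]
```

Emit:
play_rows(
  motion=[
    [[-0.04, -0.003, 0, 0, 0, 6], [-0.08, -0.009, 0, 0, 0, 12], [-0.12, -0.019, 0, 0, 0, 17], [-0.157, -0.033, 0, 0, 0, 23], [-0.193, -0.05, 0, 0, 0, 28], [-0.228, -0.07, 0, 0, 0, 34], [-0.261, -0.094, 0, 0, 0, 39], [-0.29, -0.12, 0, 0, 0, 45]],
  ],
)

```text
time_s: 3.18
position: [0.4095, 0.1015, 0.24]
tcp_rot: [[-0.231, 0.973, 0.002], [0.973, 0.231, -0.0], [-0.001, 0.002, -1.0]]
force: [0.4, 0.7, 1.0]
opening: 0.008
grasp_force: 0.0
```

```bash
cat >> h.py <<'E'
P={"L":.105,"Mid":0.,"R":-.105}
def fing(k,th,off,r=.056,side=1):
    """side 1: pushing shut, -1: pushing open. returns xy, psi (tool y along lever)"""
    t=np.radians(th); u=-np.sin(t)*MX-np.cos(t)*MY; n=np.cos(t)*MX-np.sin(t)*MY
    return M(0,P[k])+r*u-side*off*n, np.degrees(np.arctan2(-u[0],u[1]))
def seat(xy):print(np.round(xy,4))
E
python3 - <<'E'
from h import *
s=bot.read_state(); p=s["position"]; print(s["time_s"],p,s["opening"])
xy,psi=fing("L",70.5,.030); 
if psi<0: psi+=180
print(xy,psi)
th=np.degrees(np.arctan2(p[1],p[0])); print(th)
rows([(pol(.42,th-5.5*i),.24,th+90-5.5*i) for i in range(1,5)]+[(xy,.24,psi)]*4)
E
```

```text
3.1833 [0.40947898 0.10146966 0.23998142] 0.007849548212225
[ 0.47658566 -0.15346129] 98.10000000000001
13.917647318096058
[[-0.04,-0.003,-0.0,0,0,5],[-0.08,-0.009,0.0,0,0,10],[-0.119,-0.018,0.0,0,0,16],[-0.158,-0.031,0.0,0,0,22],[-0.264,0.006,0.0,0,0,5],[-0.264,0.006,0.0,0,0,5],[-0.264,0.006,0.0,0,0,5],[-0.264,0.006,0.0,0,0,5]]
```

Emit:
play_rows(
  motion=[
    [[-0.04, -0.003, 0, 0, 0, 5], [-0.08, -0.009, 0, 0, 0, 8], [-0.12, -0.012, 0, 0, 0, 8], [-0.16, -0.01, 0, 0, 0, 5], [-0.2, -0.005, 0, 0, 0, 5], [-0.235, 0.002, 0, 0, 0, 5], [-0.264, 0.006, 0, 0, 0, 5], [-0.264, 0.006, 0, 0, 0, 5]],
  ],
)

```text
time_s: 3.85
position: [0.4793, -0.1579, 0.2402]
tcp_rot: [[-0.146, 0.989, 0.006], [0.989, 0.146, -0.005], [-0.006, 0.005, -1.0]]
force: [0.5, 0.6, 0.5]
opening: 0.01
grasp_force: 0.0
```

```bash
python3 - <<'E'
from h import *
s=bot.read_state(); print(s["time_s"],s["position"])
xy,psi=fing("L",70.5,.030); rows([(xy,.117,psi%180)])
c=cap("top","t1.png"); a=cv2.imread("pics/t1.png")[190:305,315:475]; cv2.imwrite("pics/c3.png",cv2.resize(a,None,fx=5,fy=5,interpolation=cv2.INTER_CUBIC))
E
```

```text
3.85 [ 0.47929499 -0.1578841   0.24017622]
[[0.005,-0.003,0.123,0,0,0]]
```

View pics/c3.png

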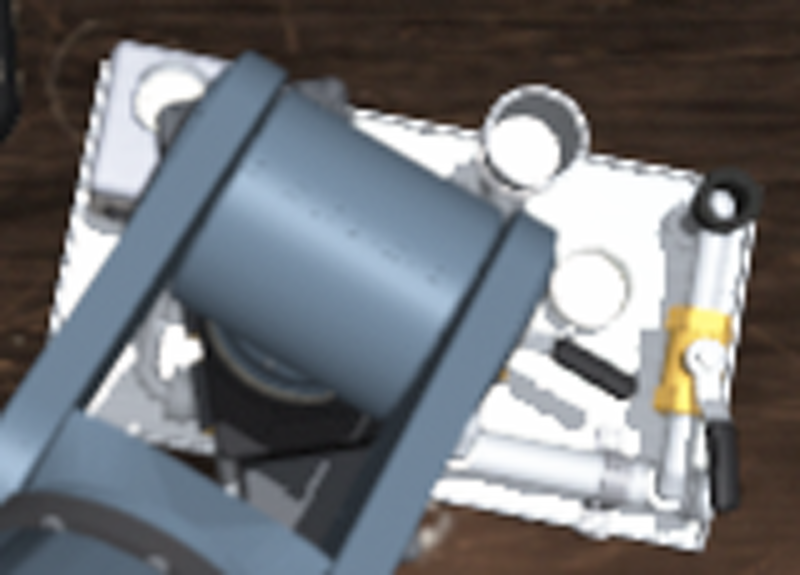

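Emit:
play_rows(
  motion=[
    [[0.005, 0, 0, 0, 0, 0], [0.005, 0, 0.035, 0, 0, 0], [0.005, 0, 0.07, 0, 0, 0], [0.005, 0, 0.1, 0, 0, 0], [0.005, 0, 0.115, 0, 0, 0], [0.005, 0, 0.122, 0, 0, 0], [0.005, 0, 0.122, 0, 0, 0]],
  ],
)

```text
time_s: 4.48
position: [0.4735, -0.1444, 0.1164]
tcp_rot: [[-0.152, 0.988, -0.004], [0.988, 0.152, 0.002], [0.003, -0.003, -1.0]]
force: [-0.6, 0.0, -0.9]
opening: 0.006
grasp_force: 0.0
```

```bash
python3 - <<'E'
from h import *
s=bot.read_state(); print(s["position"],s["force"])
w=[]
for th,off in((70,.025),(70,.020),(66,.0175),(60,.0165),(54,.0165),(48,.0165),(42,.0165),(36,.0165)):
    xy,psi=fing("L",th,off); w.append((xy,.117,psi%180)); print(xy)
rows(w)
E
```

```text
[ 0.47348679 -0.14444886  0.11642347] [-0.60734547  0.04860279 -0.86423902]
[ 0.47714528 -0.1589266 ]
[ 0.47789296 -0.16387038]
[ 0.47778518 -0.170409  ]
[ 0.47791616 -0.17749507]
[ 0.47846817 -0.18358086]
[ 0.47965328 -0.1895756 ]
[ 0.48145853 -0.19541363]
[ 0.48386413 -0.20103098]
[[-0.015,0.001,-0.001,0,0,0],[-0.02,0.001,-0.001,0,0,0],[-0.026,0.0,-0.001,0,0,-4],[-0.033,-0.001,-0.001,0,0,-10],[-0.039,-0.001,-0.001,0,0,-16],[-0.045,-0.001,-0.001,0,0,-22],[-0.052,0.0,-0.001,0,0,-28],[-0.058,0.002,-0.001,0,0,-34]]
```

Emit:
play_rows(
  motion=[
    [[-0.006, 0, 0, 0, 0, 0], [-0.012, 0, 0, 0, 0, 0], [-0.017, 0, 0, 0, 0, 0], [-0.022, 0, 0, 0, 0, -2], [-0.026, 0, 0, 0, 0, -5], [-0.03, -0.001, 0, 0, 0, -8], [-0.033, -0.001, 0, 0, 0, -11], [-0.036, -0.001, 0, 0, 0, -14]],
  ],
)

```text
time_s: 5.15
position: [0.4793, -0.1826, 0.1187]
tcp_rot: [[-0.387, 0.922, 0.0], [0.922, 0.387, 0.001], [0.0, 0.001, -1.0]]
force: [-0.4, 2.7, 1.2]
opening: 0.003
grasp_force: 1.2
```

```bash
cat >> h.py <<'E'
def seq(k,ths,off=.0165,side=1,r=.056,z=.117):
    s=bot.read_state(); print(s["time_s"],s["position"].round(4),s["force"].round(2),np.degrees(np.arctan2(s["tcp_rot"][1][0],s["tcp_rot"][0][0])).round(1))
    w=[]
    for th in ths:
        xy,psi=fing(k,th,off,r,side); w.append((xy,z,psi%180))
    rows(w)
E
python3 - <<'E'
from h import *
seq("L",(54,49,44,39,34,29,24,19))
E
```

```text
5.15 [ 0.4793 -0.1826  0.1187] [-0.36  2.65  1.19] 112.8
[[-0.001,-0.001,0.002,0,0,-2],[-0.006,-0.002,0.002,0,0,-7],[-0.011,-0.003,0.002,0,0,-12],[-0.016,-0.003,0.002,0,0,-17],[-0.021,-0.003,0.002,0,0,-22],[-0.026,-0.002,0.002,0,0,-27],[-0.031,-0.001,0.002,0,0,-32],[-0.036,0.001,0.002,0,0,-37]]
```

Pushing with 2.7 N, as expected of the lever friction.

Emit:
play_rows(
  motion=[
    [[-0.003, -0.001, 0.001, 0, 0, -4], [-0.007, -0.002, 0.001, 0, 0, -8], [-0.011, -0.003, 0.001, 0, 0, -12], [-0.016, -0.003, 0.001, 0, 0, -17], [-0.021, -0.003, 0.001, 0, 0, -22], [-0.026, -0.002, 0.001, 0, 0, -27], [-0.03, -0.001, 0.001, 0, 0, -31], [-0.034, 0, 0.001, 0, 0, -35]],
  ],
)

```text
time_s: 5.82
position: [0.492, -0.2137, 0.1175]
tcp_rot: [[-0.846, 0.533, -0.001], [0.533, 0.846, 0.001], [0.001, 0.001, -1.0]]
force: [-0.9, 2.5, 1.2]
opening: 0.008
grasp_force: 1.1
```

```bash
python3 - <<'E'
from h import *
seq("L",(19,16,13,10,7,4,2,0))
E
```

```text
5.8167 [ 0.492  -0.2137  0.1175] [-0.85  2.51  1.19] 147.8
[[-0.002,-0.0,0.001,0,0,-2],[-0.005,-0.001,0.001,0,0,-5],[-0.008,-0.002,0.0,0,0,-8],[-0.011,-0.002,0.0,0,0,-11],[-0.014,-0.002,0.0,0,0,-14],[-0.017,-0.002,0.0,0,0,-17],[-0.019,-0.002,0.0,0,0,-19],[-0.021,-0.002,0.0,0,0,-21]]
```

Emit:
play_rows(
  motion=[
    [[-0.003, 0, 0, 0, 0, -3], [-0.006, -0.001, 0, 0, 0, -6], [-0.009, -0.002, 0, 0, 0, -9], [-0.012, -0.002, 0, 0, 0, -12], [-0.014, -0.002, 0, 0, 0, -14], [-0.016, -0.002, 0, 0, 0, -16], [-0.018, -0.002, 0, 0, 0, -18], [-0.018, -0.002, 0, 0, 0, -18]],
  ],
)

```text
time_s: 6.48
position: [0.5063, -0.2256, 0.1173]
tcp_rot: [[-0.969, 0.248, -0.0], [0.248, 0.969, -0.0], [0.0, -0.0, -1.0]]
force: [-1.5, 0.4, -0.1]
opening: 0.004
grasp_force: 0.9
```

```bash
python3 - <<'E'
from h import *
seq("L",(3,2,1,0,-1,-2))
E
```

```text
6.4833 [ 0.5063 -0.2256  0.1173] [-1.48  0.44 -0.1 ] 165.7
[[0.0,0.0,0.0,0,0,0],[-0.001,-0.0,0.0,0,0,-1],[-0.002,-0.0,0.0,0,0,-2],[-0.003,-0.001,0.0,0,0,-3],[-0.004,-0.001,0.0,0,0,-4],[-0.005,-0.001,0.0,0,0,-5]]
```

Emit:
play_rows(
  motion=[
    [[-0.001, 0, 0, 0, 0, -1], [-0.002, 0, 0, 0, 0, -2], [-0.003, 0, 0, 0, 0, -3], [-0.003, 0, 0, 0, 0, -3]],
  ],
)

```text
time_s: 6.82
position: [0.5078, -0.2261, 0.1169]
tcp_rot: [[-0.981, 0.195, -0.004], [0.195, 0.981, -0.0], [0.004, -0.001, -1.0]]
force: [-6.0, -1.7, 4.5]
opening: -0.0
grasp_force: 3.1
```

Emit:
play_rows(
  motion=[
    [[-0.001, 0, 0, 0, 0, 0], [-0.001, 0, 0, 0, 0, 0], [-0.001, 0, 0, 0, 0, 0]],
  ],
)

```text
time_s: 7.07
position: [0.5079, -0.2261, 0.1169]
tcp_rot: [[-0.981, 0.195, -0.006], [0.195, 0.981, 0.001], [0.006, -0.001, -1.0]]
force: [-7.6, -1.7, 5.7]
opening: 0.007
grasp_force: 3.9
```

Emit:
play_rows(
  motion=[
    [[0.01, 0, 0, 0, 0, 0], [0.025, 0, 0, 0, 0, 0], [0.03, 0, -0.03, 0, 0, 0], [0.03, 0, -0.06, 0, 0, 0], [0.03, 0, -0.06, 0, 0, 0]],
  ],
)

```text
time_s: 7.48
position: [0.4842, -0.2222, 0.1815]
tcp_rot: [[-0.98, 0.197, 0.01], [0.197, 0.98, -0.007], [-0.011, -0.004, -1.0]]
force: [0.6, -0.7, 0.0]
opening: 0.006
grasp_force: 0.0
```

```bash
python3 - <<'E'
from h import *
xy,psi=fing("R",76.5,.030); print(xy,psi%180)
s=bot.read_state();p=s["position"][:2]; print(s["position"],s["force"])
rows([(p+(xy-p)*min(1,i/5),.177,168-min(7*i,168-psi%180)) for i in range(1,9)])
E
```

```text
[ 0.43768428 -0.35320067] 92.10000000000001
[ 0.48421368 -0.22222176  0.18150156] [ 0.57493058 -0.71492444  0.02452414]
[[0.004,-0.028,0.005,0,0,8],[0.008,-0.055,0.005,0,0,15],[0.012,-0.083,0.005,0,0,22],[0.016,-0.11,0.005,0,0,29],[0.02,-0.138,0.005,0,0,36],[0.02,-0.138,0.005,0,0,43],[0.02,-0.138,0.005,0,0,50],[0.02,-0.138,0.005,0,0,57]]
```

Emit:
play_rows(
  motion=[
    [[0.004, -0.028, 0, 0, 0, 7], [0.008, -0.055, 0, 0, 0, 14], [0.012, -0.083, 0, 0, 0, 21], [0.016, -0.11, 0, 0, 0, 28], [0.02, -0.138, 0, 0, 0, 35], [0.02, -0.138, 0, 0, 0, 42], [0.02, -0.138, 0, 0, 0, 49], [0.02, -0.138, 0, 0, 0, 56]],
  ],
)

```text
time_s: 8.15
position: [0.4345, -0.3526, 0.1764]
tcp_rot: [[-0.378, 0.926, 0.002], [0.926, 0.378, -0.001], [-0.002, 0.001, -1.0]]
force: [-0.4, 0.8, -0.1]
opening: 0.004
grasp_force: 0.0
```

```bash
python3 - <<'E'
from h import *
xy,psi=fing("R",76.5,.030); s=bot.read_state();print(s["position"])
rows([(xy,.18,psi%180),(xy,.117,psi%180)])
E
```

```text
[ 0.43452142 -0.35261799  0.17640401]
[[-0.002,0.003,-0.004,0,0,20],[-0.002,0.003,0.059,0,0,20]]
```

Emit:
play_rows(
  motion=[
    [[0, 0.002, 0, 0, 0, 7], [0, 0.003, 0, 0, 0, 14], [0, 0.003, 0, 0, 0, 20], [0, 0.003, 0.02, 0, 0, 20], [0, 0.003, 0.04, 0, 0, 20], [0, 0.003, 0.055, 0, 0, 20], [0, 0.003, 0.059, 0, 0, 20], [0, 0.003, 0.059, 0, 0, 20]],
  ],
)

```text
time_s: 8.82
position: [0.4369, -0.3499, 0.1164]
tcp_rot: [[-0.046, 0.999, -0.001], [0.999, 0.046, 0.002], [0.002, -0.001, -1.0]]
force: [0.4, -0.4, 0.1]
opening: 0.004
grasp_force: 0.0
```

```bash
python3 - <<'E'
from h import *
seq("R",(76.5,72,68,64,60,56,52))
E
```

```text
8.8167 [ 0.4369 -0.3499  0.1164] [ 0.41 -0.41  0.08] 92.6
[[-0.017,0.001,-0.001,0,0,0],[-0.021,-0.001,-0.001,0,0,-4],[-0.025,-0.001,-0.001,0,0,-8],[-0.029,-0.002,-0.001,0,0,-12],[-0.033,-0.002,-0.001,0,0,-16],[-0.037,-0.002,-0.001,0,0,-20],[-0.042,-0.002,-0.001,0,0,-24]]
```

Emit:
play_rows(
  motion=[
    [[-0.006, 0, 0, 0, 0, 0], [-0.012, 0, 0, 0, 0, 0], [-0.017, 0.001, 0, 0, 0, 0], [-0.021, -0.001, 0, 0, 0, -4], [-0.025, -0.001, 0, 0, 0, -8], [-0.029, -0.002, 0, 0, 0, -12], [-0.033, -0.002, 0, 0, 0, -16], [-0.037, -0.002, 0, 0, 0, -20]],
  ],
)

```text
time_s: 9.48
position: [0.4371, -0.3874, 0.1183]
tcp_rot: [[-0.388, 0.922, 0.001], [0.922, 0.388, 0.001], [0.0, 0.001, -1.0]]
force: [1.1, 2.0, 0.2]
opening: 0.002
grasp_force: 1.1
```

```bash
python3 - <<'E'
from h import *
seq("R",(52,47,42,37,32,27,22,18))
E
```

```text
9.4833 [ 0.4371 -0.3874  0.1183] [1.08 2.01 0.22] 112.8
[[-0.004,-0.001,0.001,0,0,-4],[-0.009,-0.002,0.001,0,0,-9],[-0.014,-0.003,0.001,0,0,-14],[-0.019,-0.003,0.001,0,0,-19],[-0.024,-0.002,0.001,0,0,-24],[-0.029,-0.001,0.001,0,0,-29],[-0.034,-0.0,0.001,0,0,-34],[-0.038,0.001,0.001,0,0,-38]]
```

Emit:
play_rows(
  motion=[
    [[-0.004, -0.001, 0.001, 0, 0, -4], [-0.009, -0.002, 0.001, 0, 0, -9], [-0.014, -0.003, 0.001, 0, 0, -14], [-0.019, -0.003, 0.001, 0, 0, -19], [-0.024, -0.002, 0.001, 0, 0, -24], [-0.029, -0.001, 0.001, 0, 0, -29], [-0.034, 0, 0.001, 0, 0, -34], [-0.038, 0.001, 0.001, 0, 0, -38]],
  ],
)

```text
time_s: 10.15
position: [0.4522, -0.4222, 0.1172]
tcp_rot: [[-0.873, 0.487, -0.0], [0.487, 0.873, 0.001], [0.001, 0.001, -1.0]]
force: [-0.9, 3.2, 0.8]
opening: 0.005
grasp_force: 1.1
```

```bash
python3 - <<'E'
from h import *
seq("R",(16,13,10,7,5,3,1))
E
```

```text
10.15 [ 0.4522 -0.4222  0.1172] [-0.92  3.23  0.76] 150.9
[[-0.002,0.0,0.0,0,0,-2],[-0.005,-0.001,0.0,0,0,-5],[-0.008,-0.001,0.0,0,0,-8],[-0.011,-0.002,0.0,0,0,-11],[-0.013,-0.002,0.0,0,0,-13],[-0.015,-0.002,0.0,0,0,-15],[-0.018,-0.002,0.0,0,0,-17]]
```

Emit:
play_rows(
  motion=[
    [[-0.002, 0, 0, 0, 0, -2], [-0.005, -0.001, 0, 0, 0, -5], [-0.008, -0.001, 0, 0, 0, -8], [-0.011, -0.002, 0, 0, 0, -11], [-0.013, -0.002, 0, 0, 0, -13], [-0.015, -0.002, 0, 0, 0, -15], [-0.017, -0.002, 0, 0, 0, -17], [-0.017, -0.002, 0, 0, 0, -17]],
  ],
)

```text
time_s: 10.82
position: [0.4662, -0.4332, 0.1172]
tcp_rot: [[-0.977, 0.213, 0.0], [0.213, 0.977, -0.001], [-0.0, -0.001, -1.0]]
force: [-1.9, -0.4, -0.5]
opening: 0.002
grasp_force: 0.6
```

```bash
python3 - <<'E'
from h import *
seq("R",(2,1,0,-1,-2))
E
```

```text
10.8167 [ 0.4662 -0.4332  0.1172] [-1.88 -0.44 -0.5 ] 167.7
[[0.001,0.001,0.0,0,0,1],[-0.0,0.001,0.0,0,0,0],[-0.001,0.001,0.0,0,0,-1],[-0.002,0.0,0.0,0,0,-2],[-0.003,0.0,0.0,0,0,-3]]
```

Emit:
play_rows(
  motion=[
    [[-0.001, 0, 0, 0, 0, -1], [-0.002, 0, 0, 0, 0, -1], [-0.003, 0, 0, 0, 0, -1], [-0.003, 0, 0, 0, 0, -1]],
  ],
)

```text
time_s: 11.15
position: [0.4674, -0.4335, 0.1171]
tcp_rot: [[-0.981, 0.196, -0.004], [0.196, 0.981, -0.001], [0.003, -0.001, -1.0]]
force: [-7.3, -0.5, 2.6]
opening: 0.004
grasp_force: 3.2
```

Emit:
play_rows(
  motion=[
    [[-0.001, 0, 0, 0, 0, 0], [-0.001, 0, 0, 0, 0, 0], [0.01, 0, 0, 0, 0, 0], [0.025, 0, 0, 0, 0, 0], [0.03, 0, -0.03, 0, 0, 0], [0.03, 0, -0.065, 0, 0, 0], [0.03, 0, -0.1, 0, 0, 0], [0.03, 0, -0.1, 0, 0, 0]],
  ],
)

```text
time_s: 11.82
position: [0.4432, -0.4309, 0.2246]
tcp_rot: [[-0.98, 0.197, 0.01], [0.197, 0.98, -0.013], [-0.013, -0.011, -1.0]]
force: [0.9, -2.4, 1.1]
opening: 0.007
grasp_force: 0.0
```

```bash
python3 - <<'E'
from h import *
seq("Mid",(19,),off=.032,side=-1,r=.058,z=.21)
print(fing("Mid",19,.032,.058,-1))
for n in("top","scene"):
    c=cap(n,n+"2.png")
    for d in finder.outline_of(n,"lever_f"):
        m=d["pixels"]; v,u=np.nonzero(m)
        P=np.array([ray(c,p,.11)[:2] for p in zip(u,v)]); mu=P.mean(0); w,V=np.linalg.eigh(np.cov((P-mu).T))
        x,y=V[:,1]; print(n,len(u),mu.round(4),"world ax deg",np.degrees(np.arctan2(y,x)).round(1)%180)
a=cv2.imread("pics/scene2.png")[235:385,275:445]; cv2.imwrite("pics/c4.png",cv2.resize(a,None,fx=4,fy=4,interpolation=cv2.INTER_CUBIC))
E
```

```text
11.8167 [ 0.4432 -0.4309  0.2246] [ 0.86 -2.36  1.07] 168.6
[[-0.052,0.099,0.014,0,0,19]]
(array([ 0.51375048, -0.34441887]), np.float64(149.6))
top 186 [ 0.4962 -0.3106] world ax deg 62.0
top 195 [ 0.5285 -0.2095] world ax deg 82.0
top 97 [ 0.4893 -0.4117] world ax deg 82.4
scene 313 [ 0.4845 -0.4225] world ax deg 83.1
```

View pics/c4.png

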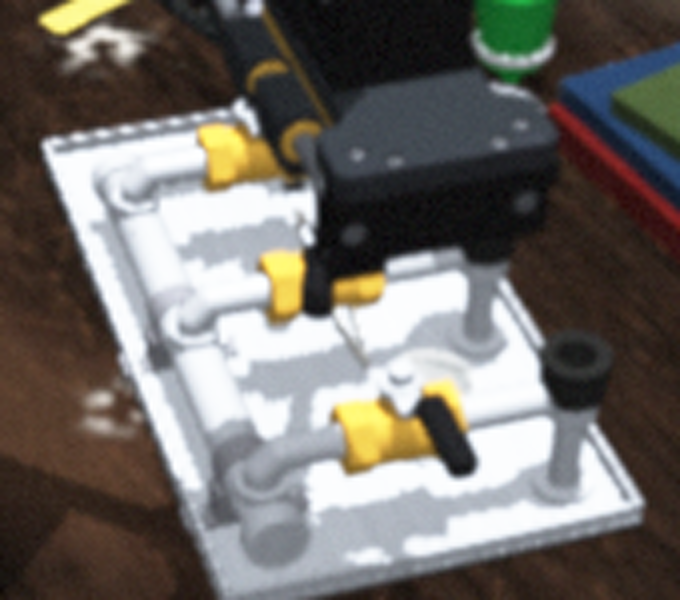

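Emit:
play_rows(
  motion=[
    [[-0.013, 0.025, 0, 0, 0, 5], [-0.026, 0.05, 0, 0, 0, 10], [-0.039, 0.075, 0, 0, 0, 15], [-0.052, 0.099, 0, 0, 0, 19], [-0.052, 0.099, 0.01, 0, 0, 19], [-0.052, 0.099, 0.01, 0, 0, 19]],
  ],
)

```text
time_s: 12.52
position: [0.5097, -0.3374, 0.2033]
tcp_rot: [[-0.865, 0.502, -0.004], [0.502, 0.865, 0.004], [0.006, 0.001, -1.0]]
force: [-0.9, -0.7, -0.0]
opening: 0.004
grasp_force: 0.0
```

```bash
python3 - <<'E'
from h import *
seq("Mid",(19,),off=.032,side=-1,r=.058,z=.117)
E
```

```text
12.5167 [ 0.5097 -0.3374  0.2033] [-0.88 -0.72 -0.01] 149.9
[[-0.007,-0.004,0.086,0,0,0]]
```

Emit:
play_rows(
  motion=[
    [[-0.007, -0.004, 0, 0, 0, 0], [-0.007, -0.004, 0.03, 0, 0, 0], [-0.007, -0.004, 0.06, 0, 0, 0], [-0.007, -0.004, 0.078, 0, 0, 0], [-0.007, -0.004, 0.086, 0, 0, 0], [-0.007, -0.004, 0.086, 0, 0, 0]],
  ],
)

```text
time_s: 13.02
position: [0.5127, -0.3475, 0.1181]
tcp_rot: [[-0.862, 0.507, -0.003], [0.507, 0.862, 0.003], [0.004, 0.001, -1.0]]
force: [-0.0, 0.9, -0.3]
opening: 0.004
grasp_force: 0.0
```

```bash
python3 - <<'E'
from h import *
seq("Mid",(19,23,27,31,35,39),side=-1)
E
```

```text
13.0167 [ 0.5127 -0.3475  0.1181] [-0.04  0.87 -0.27] 149.6
[[0.016,0.005,0.001,0,0,0],[0.02,0.004,0.001,0,0,4],[0.024,0.003,0.001,0,0,8],[0.028,0.003,0.001,0,0,12],[0.032,0.003,0.001,0,0,16],[0.036,0.003,0.001,0,0,20]]
```

Emit:
play_rows(
  motion=[
    [[0.005, 0.003, 0.001, 0, 0, 0], [0.01, 0.005, 0.001, 0, 0, 0], [0.016, 0.005, 0.001, 0, 0, 0], [0.02, 0.004, 0.001, 0, 0, 4], [0.024, 0.003, 0.001, 0, 0, 8], [0.028, 0.003, 0.001, 0, 0, 12], [0.032, 0.003, 0.001, 0, 0, 16], [0.036, 0.003, 0.001, 0, 0, 20]],
  ],
)

```text
time_s: 13.68
position: [0.4853, -0.3276, 0.1213]
tcp_rot: [[-0.636, 0.772, 0.003], [0.772, 0.636, -0.005], [-0.006, -0.0, -1.0]]
force: [0.9, -2.2, -0.3]
opening: 0.003
grasp_force: 1.0
```

```bash
python3 - <<'E'
from h import *
seq("Mid",(42,47,52,57,62,67,71,75),side=-1)
E
```

```text
13.6833 [ 0.4853 -0.3276  0.1213] [ 0.91 -2.22 -0.31] 129.5
[[0.005,-0.002,0.004,0,0,3],[0.01,-0.003,0.004,0,0,8],[0.015,-0.004,0.004,0,0,13],[0.02,-0.004,0.004,0,0,18],[0.025,-0.003,0.004,0,0,23],[0.03,-0.003,0.004,0,0,28],[0.035,-0.002,0.004,0,0,32],[0.038,-0.0,0.004,0,0,36]]
```

Emit:
play_rows(
  motion=[
    [[0.005, -0.002, 0.001, 0, 0, 3], [0.01, -0.003, 0.002, 0, 0, 8], [0.015, -0.004, 0.002, 0, 0, 13], [0.02, -0.004, 0.002, 0, 0, 18], [0.025, -0.003, 0.002, 0, 0, 23], [0.03, -0.003, 0.002, 0, 0, 28], [0.035, -0.002, 0.002, 0, 0, 32], [0.038, 0, 0.002, 0, 0, 36]],
  ],
)

```text
time_s: 14.35
position: [0.4608, -0.2981, 0.1195]
tcp_rot: [[-0.061, 0.998, 0.003], [0.998, 0.061, -0.004], [-0.005, 0.002, -1.0]]
force: [-2.5, -3.4, 2.2]
opening: 0.007
grasp_force: 1.4
```

```bash
python3 - <<'E'
from h import *
seq("Mid",(76,79,82,84,86,88,89,90),side=-1)
E
```

```text
14.35 [ 0.4608 -0.2981  0.1195] [-2.48 -3.4   2.21] 93.5
[[0.001,-0.0,0.002,0,0,1],[0.004,-0.001,0.002,0,0,4],[0.007,-0.002,0.002,0,0,7],[0.009,-0.002,0.002,0,0,9],[0.011,-0.002,0.002,0,0,11],[0.013,-0.002,0.002,0,0,13],[0.014,-0.003,0.002,0,0,14],[0.015,-0.003,0.002,0,0,15]]
```

Emit:
play_rows(
  motion=[
    [[0.002, 0, 0, 0, 0, 2], [0.004, -0.001, 0, 0, 0, 4], [0.006, -0.002, 0, 0, 0, 6], [0.008, -0.002, 0, 0, 0, 8], [0.01, -0.002, 0, 0, 0, 10], [0.012, -0.002, 0, 0, 0, 12], [0.013, -0.002, 0, 0, 0, 13], [0.013, -0.002, 0, 0, 0, 13]],
  ],
)

```text
time_s: 15.02
position: [0.4579, -0.2848, 0.1189]
tcp_rot: [[0.162, 0.987, 0.002], [0.987, -0.162, -0.003], [-0.002, 0.002, -1.0]]
force: [-0.5, -1.3, 1.5]
opening: 0.007
grasp_force: 1.0
```

```bash
python3 - <<'E'
from h import *
seq("Mid",(88,89,90,91,92),side=-1)
E
```

```text
15.0167 [ 0.4579 -0.2848  0.1189] [-0.48 -1.28  1.49] 80.7
[[-0.001,-0.0,0.002,0,0,0],[0.0,-0.001,0.002,0,0,1],[0.001,-0.001,0.002,0,0,2],[0.002,-0.001,0.002,0,0,3],[0.003,-0.001,0.002,0,0,4]]
```

Emit:
play_rows(
  motion=[
    [[0.001, 0, 0, 0, 0, 1], [0.002, 0, 0, 0, 0, 2], [0.003, 0, 0, 0, 0, 2], [0.003, 0, 0, 0, 0, 2]],
  ],
)

```text
time_s: 15.35
position: [0.458, -0.2841, 0.1186]
tcp_rot: [[0.195, 0.981, 0.0], [0.981, -0.195, -0.006], [-0.006, 0.001, -1.0]]
force: [-6.1, -8.4, 4.1]
opening: 0.008
grasp_force: 4.5
```

Emit:
play_rows(
  motion=[
    [[-0.01, 0, 0, 0, 0, 0], [-0.025, 0, 0, 0, 0, 0], [-0.025, 0, -0.04, 0, 0, 0], [-0.025, 0, -0.08, 0, 0, 0], [-0.025, -0.03, -0.11, 0, 0, 0], [-0.025, -0.06, -0.13, 0, 0, 0], [-0.025, -0.06, -0.13, 0, 0, 0], [-0.025, -0.06, -0.13, 0, 0, 0]],
  ],
)

```text
time_s: 16.02
position: [0.3938, -0.2943, 0.2487]
tcp_rot: [[0.199, 0.98, 0.002], [0.98, -0.199, -0.001], [-0.001, 0.002, -1.0]]
force: [-0.6, -0.3, 0.0]
opening: 0.002
grasp_force: 0.0
```

```bash
python3 - <<'E'
from h import *
s=bot.read_state(); print(s["time_s"],s["position"],s["force"])
for n in("top","scene"):
    c=cap(n,n+"3.png")
    for d in finder.outline_of(n,"lever_f"):
        m=d["pixels"]; v,u=np.nonzero(m)
        P=np.array([ray(c,p,.11)[:2] for p in zip(u,v)]); mu=P.mean(0); w,V=np.linalg.eigh(np.cov((P-mu).T))
        x,y=V[:,1]; print(n,len(u),mu.round(4),"world ax deg",np.degrees(np.arctan2(y,x)).round(1)%180)
    print([d["at"] for d in finder.recognise(n,"funnel")])
a=cv2.imread("pics/top3.png")[190:305,315:475]; b=cv2.imread("pics/scene3.png")[235:385,275:445]
a=cv2.resize(a,(400,300),interpolation=cv2.INTER_CUBIC); b=cv2.resize(b,(400,300),interpolation=cv2.INTER_CUBIC); cv2.imwrite("pics/c5.png",cv2.resize(np.hstack([a,b]),(800,300)))
E
```

```text
16.0167 [ 0.393835   -0.29432835  0.24869876] [-0.56907735 -0.26964399  0.01324385]
top 195 [ 0.5294 -0.2051] world ax deg 81.6
top 203 [ 0.483 -0.272] world ax deg 171.4
top 22 [ 0.4852 -0.4469] world ax deg 53.9
[[0.5958, -0.299, 0.1095], [0.7448, -0.1039, 0.0389]]
scene 354 [ 0.4759 -0.2822] world ax deg 146.8
scene 352 [ 0.4849 -0.4225] world ax deg 84.0
scene 198 [ 0.524  -0.2224] world ax deg 85.2
[[0.5925, -0.3025, 0.1248], [0.7365, -0.1131, 0.0485], [0.4762, -0.2751, 0.1005], [0.5382, -0.1901, 0.067]]
```

View pics/c5.png

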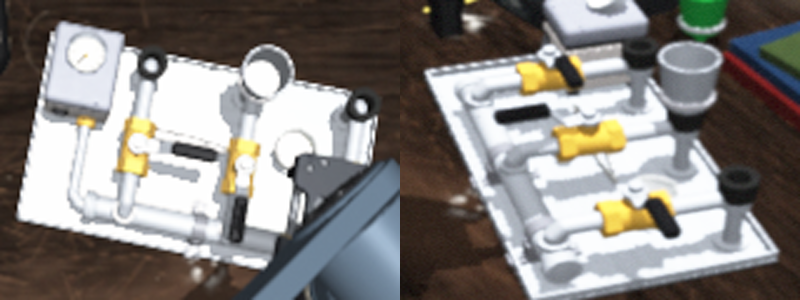

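```bash
python3 -c "
from rig import bot
print(bot.hand_in())"
```

```text
the job is handed in; nothing more can be done
None
```

I shut both empty branches, each to a firm stop. Then I opened the funnel's branch to its stop, with the funnel still standing in its seat, and handed the job in at about 16 s; hand-in returned no verdict.

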